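# Wedge a panel tight against the fence of a clamping board

### The job

Slide the stop on the fence up to the end of the plywood panel, so the panel cannot creep. Then take the tapered wedge and slide it, thin end first and flat on the board, into the gap between the panel and the slanting batten from the end where the gap is wide enough, until the panel is squeezed flush against the fence. Finish while still holding the wedge pressed firmly home, do not let go of it, and leave the other things on the bench alone.

Things in the scene. Friction and masses are not known exactly. Their poses are not given: they have to be found in the camera images.
- fence: aluminium fence, 30 mm thick, 40 mm high, 380 mm long, on the near edge of a fixed grey-brown base board (18 mm thick). Origin: on its working face, mid-length, level with the base's top. x: square off the face, across the board to panel and batten; y: along the fence to the end where the stop starts; z up. Base spans x -35 to 190, y -190 to 190 mm. A flush panel's centre is at x = 50 mm
- cleat: slanting hardwood batten fixed on the base, 30 wide, 161 long, 22 mm high. Origin: on its face towards the panel, at its wide-gap end, level with the base's top (fence frame x 127.5, y -80 mm); y along that face to the narrow end, z up. Face turned +7 degrees about z from the fence: the gap to a flush panel narrows from 27.5 mm here to 7.9 mm at fence y = 80
- panel_center (a point): loose plywood panel, 100 (its x) by 160 (its y) by 18 mm thick, 0.2 kg, lying on the base between fence and batten, at first a few mm off the fence and slightly askew. Point: its centre; axes parallel to the fence's when flush, its far edge then at fence frame x = 100 mm
- panel_end (a point): point on the panel's end that faces the stop: 80 mm along its y from the centre, 13 mm from the centre towards the fence (-x), half-way up
- stop (a joint): travel of the stop along the fence, m: 0 at its far end, up to 0.14 as it slides towards the panel (fence -y). Stiff: about 4 N to move; it stays where it is left
- stop_face (a point): point on the stop's aluminium flag (hangs in front of the fence, 42 mm across, 8 mm thick, from 2 mm above the base up), on the side that meets the panel's end; axes parallel to the fence's. It touches a square panel when this point and panel_end have the same fence-frame y (this one's is 150 mm minus the joint value)
- stop_knob (a point): centre of the round black knob on the stop's carriage on top of the fence: 30 mm diameter, 28 mm tall, axis vertical, rigid with the stop, can be gripped from above. The carriage's top (34 by 36 mm) is 19.5 mm below this point, the knob's top 14 mm above, the fence's top 34 mm below
- wedge_center (a point): loose hardwood wedge, 200 long (y), 30 mm tall, 0.11 kg, flat on the bench. Point: centre, half-way up. Tapers in plan from 38.6 mm at the butt (y -100) to 14 mm at the thin end (y 100). Straight face at x = -13.1 mm, goes to the panel; sloping face on +x, 7 degrees, goes to the batten. 34 mm thick at y = -65, mid-thickness there at x = 4: grip there or nearer the butt
- wedge_nose (a point): middle of the lower edge of the wedge's thin end: x -6.1, y 100, z -15 mm from the wedge's centre. Home (tight, panel flush): axes parallel to the fence's and this point at about fence frame x 107, y 30, z 0 mm. Keep leaning on it along y with some 8 to 15 N: it does not lock, and when the push eases the panel is no longer tight
- packer_center (a point): bystander: straight hardwood packing strip, 32 by 160 by 22 mm, same wood as the wedge but not tapered; its centre
- block_center (a point): bystander: white-painted wooden block, 50 by 170 by 50 mm; its centre
- glue_center (a point): bystander: white bottle, 54 mm diameter, 150 mm tall; its centre
- driver_grip (a point): bystander: screwdriver, 200 mm long, lying; point on its handle
Mind the look-alikes: they are no part of the job. Of the things like the part that bears panel_center, leave any that is purple; of the rest the smaller one is meant.

How it is judged:
By the outcome, as a careful person would: the job done as asked, in the order asked, and still so for the second after the job is handed in, while the arm keeps its last pose, push and grip.
It also fails if it takes over 54 s, if anything falls off the work surface, if the arm or the gripper's body presses on something with over 40 N, if the wrist force passes 120 N, or if a joint passes its speed limit or range.

### The arm

A 6-joint arm with a two-finger parallel gripper is mounted at the origin on the work surface. World frame = base frame: x ahead of the robot, y to its left, z up, the work surface at z = 0. Lengths are in mm, angles in rad, forces in N, time in s.
With the tool pointing down it reaches from about 250 to 800 mm from the base axis. Payload 3.9 kg.
Tool frame: the origin (TCP) lies between the finger pads; the fingertips stand 14 mm ahead of it and the grasp point (between the pads) lies 5 mm behind it; z points along the fingers, y is the direction in which the jaws open and shut (so a half turn about z gives the same grasp; the last joint's range is limited). The gripper opens to 85 mm and grips with 20 to 120 N. Pads are 22 mm wide; open, the fingers measure 114 mm over their backs; the gripper's body (76 mm by 85 mm) begins 54 mm behind the grasp point. The pads swing forward as they close: fully open they stand 13 mm farther back than shut.
Start: joints at [-1.205, 0.26, -0.138, 1.173, 0, 1.571], TCP at [187.786, -490.257, 245.304] pointing down, gripper open.
Joint ranges: [-2.78, 2.78], [-0.83, 1.72], [-1.28, 1.37], [-1.9, 2.12], [-1.57, 1.48], [-3.14, 3.14]. Speed limits (rad/s): [2.57, 2.57, 3.14, 3.14, 3.14, 3.14].

### API

Orientations are given as a rotation vector (axis times angle).
In Python, from bench import bot gives the robot as it stands.
- The arm moves only by the tool play_rows, never from a script. Its argument "steps" is a list that holds one entry, the list of rows, each a list of 4 numbers: the shift along the tool's x, y, z in m, then the turn about the tool's z in degrees. In form: [[[dx, dy, dz, turn], ...]]. A call has 1 to 20 rows; each row shifts and turns the pose as measured when the row begins, along the tool's axes as they then stand; what a row does not reach is not made up. A row lasts 1/8 s, in which the tool goes at most 62.5 mm and 10.7 degrees, less where a joint would pass 70% of its speed; a pose out of reach is approached as far as the arm can. A call is refused whole if a number of a shift passes 0.0625 or a number of a turn 10.7, either way. A call with a gripper value outside its range is refused whole. "hand" is the finger opening in m, from 0 to 0.0854, set as the call begins (left out, the last holds). The fingers move at their own pace and stop on an object; the grip force is fixed at half the most. Time passes only in rows, so rows that do not move let the fingers close. It gives the time, the measured TCP pose, the force and the opening at its end, in the units of the state.
- bot.sense(): the state, without advancing time (a new reading comes with each control period).
- bot.capture(name): name is "scene" or "side" or "wrist"; returns (picture, depth): 480x640x3 uint8, red, green, blue; 480x640 float32, mm along the optical axis (not along the pixel's ray), 0 where there is no reading.
- bot.camera_model(name): a dict with "fovy" (degrees; the focal length in pixels is half the picture's height over the tangent of half this angle, whatever the lens; pixels are square), "cx", "cy" (the principal point, pixels), "world_to_cam" (4x4, takes a point from world to camera coordinates). Camera axes: x right, y down, z forward; pixel columns grow to the right and rows downward; lengths in mm; the calibration is good to about 2 mm. A picture is of the moment at which its call begins: read the wrist's pose just before it. camera_model takes no time and is no camera call; for the wrist camera it gives the pose at the moment of the call.
- bot.hand_in(): hands the job in, once; it reports no verdict.
The state is a dict: "t": time; "joint_pos": joint angles; "qd": joint speeds; "joint_torque": joint torques, N m; "tool_pos": TCP position; "ee_rot": TCP orientation; "contact_force": force on the tool from outside, world axes, zero at the start; "wrist_torque": the same for the moment, N m; "grip_width": finger opening in mm.
Only numpy, scipy, OpenCV 4.12 (cv2) and the standard library are available. Lean on these libraries where they do the work, as an engineer would, in place of code of your own. Each camera call takes 0.05 s, during which the arm holds its last target. There are 200 camera calls.

## Working session

There is one attempt and no reset: what is moved stays moved. The work goes in short steps, Python scripts to look and compute and a tool call to move; the robot and the scene stay as the last step left them, time stands still between calls to the robot, and variables do not carry over. Pictures are saved under pics/ and viewed, about 8 in all and at most 12, crops included, and the job is handed in when it is done.

Besides the shell and the picture viewer there is one more tool, called after "Request:" as name([rows], argument=value, ...), one row to a line, values as JSON. play_rows: Moves the arm, as the interface text tells. Its arguments: {"type":"object","properties":{"steps":{"type":"array"},"hand":{"type":"number"}},"required":["steps"]}

```bash
mkdir -p pics; ls
python3 - <<'E'
from bench import bot
import cv2,numpy as np
s=bot.sense();print({k:np.round(v,3).tolist() for k,v in s.items()})
for n in("scene","side"):
    p,d=bot.capture(n);cv2.imwrite(f"pics/{n}0.png",p[:,:,::-1]);np.save(f"{n}0.npy",d)
    m=bot.camera_model(n);print(n,m)
E
```

```text
pics
{'t': 0.0, 'joint_pos': [-1.205, 0.261, -0.139, 1.173, -0.0, 1.571], 'qd': [0.0, 0.001, -0.0, 0.001, -0.0, -0.0], 'joint_torque': [-0.002, -40.567, 25.393, 0.019, 0.0, -0.0], 'tool_pos': [187.578, -489.667, 244.484], 'ee_rot': [-3.087, -0.571, 0.001], 'contact_force': [-0.698, 0.147, 0.449], 'wrist_torque': [0.007, -0.008, -0.04], 'grip_width': 85.256}
scene {'fovy': 46.9776014626143, 'cx': 326.61922895305895, 'cy': 239.6093593385077, 'world_to_cam': array([[ 7.94462833e-01,  6.07181489e-01,  1.26272184e-02,
        -4.49651991e+02],
       [ 4.42516503e-01, -5.64517458e-01, -6.96777715e-01,
        -1.28763233e+02],
       [-4.15942245e-01,  5.59151750e-01, -7.17175968e-01,
         1.57398513e+03],
       [ 0.00000000e+00,  0.00000000e+00,  0.00000000e+00,
         1.00000000e+00]])}
side {'fovy': 46.47333542093829, 'cx': 312.60958786623263, 'cy': 236.1551012200867, 'world_to_cam': array([[-8.47378082e-01, -5.30698304e-01,  1.75981782e-02,
         4.82832709e+02],
       [-4.10134576e-01,  6.33101936e-01, -6.56484248e-01,
         2.31865198e+02],
       [ 3.37253637e-01, -5.63507985e-01, -7.54134428e-01,
         1.10604541e+03],
       [ 0.00000000e+00,  0.00000000e+00,  0.00000000e+00,
         1.00000000e+00]])}
```

View pics/scene0.png

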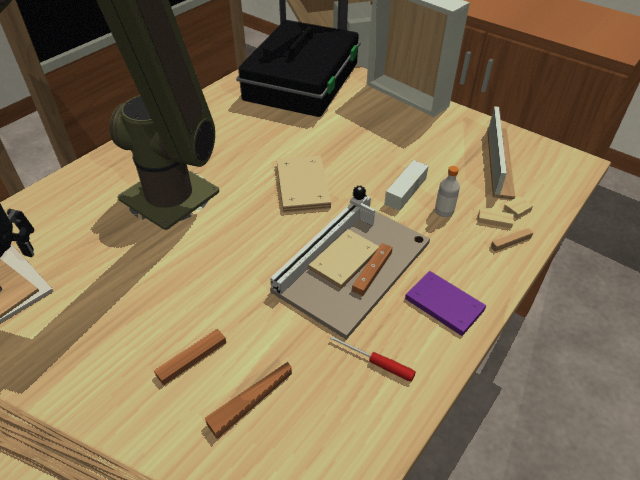

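View pics/side0.png

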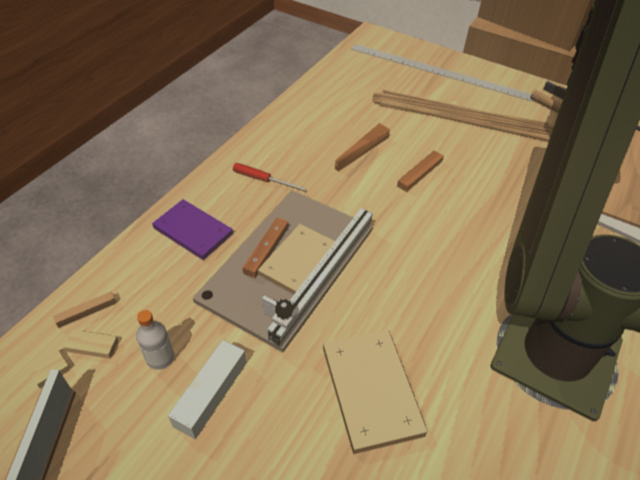

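Candidates for the wedge: tapered reddish piece at scene (250,398), the straight packer (190,356), and the fixed batten (372,268). Small scraps sit at (512,240). Panel candidates are plywood on the base (343,258), a larger plywood (303,184) and a purple one (445,302). By the description I choose the tapered piece and the panel on the base. Next I measure them.

```bash
cat > h.py <<'E'
from bench import bot
import cv2,numpy as np
def K(m):
    return 240/np.tan(np.radians(m["fovy"]/2)),m["cx"],m["cy"]
def cloud(m,d):
    f,cx,cy=K(m);v,u=np.mgrid[:480,:640]
    c=np.stack([(u-cx)/f*d,(v-cy)/f*d,d],-1)
    T=np.linalg.inv(m["world_to_cam"]);return c@T[:3,:3].T+T[:3,3]
def ray(m,uv,z):
    f,cx,cy=K(m);uv=np.atleast_2d(uv).astype(float);T=np.linalg.inv(m["world_to_cam"])
    r=np.c_[(uv[:,0]-cx)/f,(uv[:,1]-cy)/f,np.ones(len(uv))]@T[:3,:3].T
    return T[:3,3]+r*((z-T[2,3])/r[:,2])[:,None]
def proj(m,P):
    f,cx,cy=K(m);P=np.atleast_2d(P);c=P@m["world_to_cam"][:3,:3].T+m["world_to_cam"][:3,3]
    return np.c_[f*c[:,0]/c[:,2]+cx,f*c[:,1]/c[:,2]+cy]
def comp(mask,uv):
    n,l=cv2.connectedComponents(mask.astype(np.uint8));return l==l[uv[1],uv[0]]
E
python3 - <<'E'
from h import *
pts={"scene":dict(wedge=(250,398),packer=(190,357),base=(385,260),panel=(340,258),cleat=(372,268),big=(303,184)),
"side":dict(wedge=(362,147),packer=(420,170),base=(240,290),panel=(290,258),cleat=(266,247),big=(370,390))}
for n in("scene","side"):
    img=cv2.imread(f"pics/{n}0.png");hsv=cv2.cvtColor(img,cv2.COLOR_BGR2HSV);d=np.load(f"{n}0.npy");m=bot.camera_model(n);X=cloud(m,d)
    print(n)
    for k,(u,v) in pts[n].items():
        print(k,hsv[v,u],X[v,u].round(1))
        z0=X[v,u,2]
        dc=np.abs(hsv.astype(int)-hsv[v,u])
        M=comp((np.abs(X[...,2]-z0)<5)&(dc[...,0]<6)&(dc[...,1]<50)&(dc[...,2]<70),(u,v))
        P=X[M];r=cv2.minAreaRect(P[:,:2].astype(np.float32));print("   n",M.sum(),"z",np.median(P[:,2]).round(1),"rect",np.round(r[0],1),np.round(r[1],1),round(r[2],1),cv2.boxPoints(r).round(0).tolist())
    im=cv2.resize(img[170:350,255:445] if n=="scene" else img[180:360,180:385],None,fx=3.3,fy=3.3,interpolation=cv2.INTER_CUBIC);cv2.imwrite(f"pics/c_{n}.png",im)
E
```

```text
scene
wedge [ 13 155 161] [ 626.4 -332.9   26.5]
   n 1195 z 28.7 rect [ 623.  -325.2] [201.3  39.1] 78.7 [[584.0, -420.0], [622.0, -428.0], [662.0, -230.0], [624.0, -223.0]]
packer [ 12 154 151] [ 457.4 -338.9   20.4]
   n 971 z 21.2 rect [ 450.2 -332.3] [159.7  36.2] 80.2 [[419.0, -408.0], [454.0, -414.0], [482.0, -257.0], [446.0, -251.0]]
base [ 13 160  70] [635.9 146.9  27.3]
   n 90 z 27.9 rect [641.   99.8] [156.4  28.2] 87.1 [[623.0, 22.0], [651.0, 21.0], [659.0, 177.0], [631.0, 179.0]]
panel [ 23  83 196] [549.7  74.7  38.8]
   n 1410 z 35.8 rect [551.3  90.8] [164.5 102.7] 89.2 [[499.0, 9.0], [602.0, 8.0], [604.0, 172.0], [501.0, 174.0]]
cleat [ 12 158 152] [632.3  92.5  43.6]
   n 376 z 40.2 rect [627.1 102.9] [ 30.7 163.2] 7.7 [[601.0, 182.0], [623.0, 20.0], [653.0, 24.0], [631.0, 186.0]]
big [ 22  88 196] [288.3 251.7  22.5]
   n 2121 z 22.8 rect [273.3 266.7] [133.2 220.5] 45.8 [[148.0, 296.0], [306.0, 142.0], [399.0, 238.0], [241.0, 391.0]]
side
wedge [ 14 143 125] [ 611.  -308.6   29.5]
   n 497 z 27.7 rect [ 617.5 -322. ] [205.1  39. ] 82.3 [[585.0, -421.0], [623.0, -426.0], [650.0, -223.0], [612.0, -218.0]]
packer [ 13 150 158] [ 448.2 -319.9   21. ]
   n 548 z 19.5 rect [ 450.5 -328.4] [165.7  34.6] 79.3 [[418.0, -407.0], [452.0, -413.0], [483.0, -250.0], [449.0, -244.0]]
base [ 16  64 143] [611.1 222.5  13.3]
   n 6301 z 15.7 rect [571.8 102.2] [228. 385.] 0.8 [[455.0, 293.0], [460.0, -92.0], [688.0, -89.0], [683.0, 296.0]]
panel [ 20  90 186] [559.8 109.   36.8]
   n 2313 z 34.3 rect [551.4  93.3] [163.6 100.2] 89.7 [[501.0, 12.0], [601.0, 11.0], [602.0, 175.0], [502.0, 175.0]]
cleat [ 12 148 153] [620.4 112.6  38. ]
   n 785 z 38.0 rect [625.7 104.7] [ 33.2 167. ] 7.8 [[598.0, 185.0], [621.0, 20.0], [653.0, 24.0], [631.0, 190.0]]
big [ 21  89 186] [271.3 280.3  26.6]
   n 5076 z 23.0 rect [273.8 267.7] [133.6 214. ] 45.8 [[150.0, 294.0], [304.0, 145.0], [397.0, 241.0], [244.0, 390.0]]
```

View pics/c_scene.png

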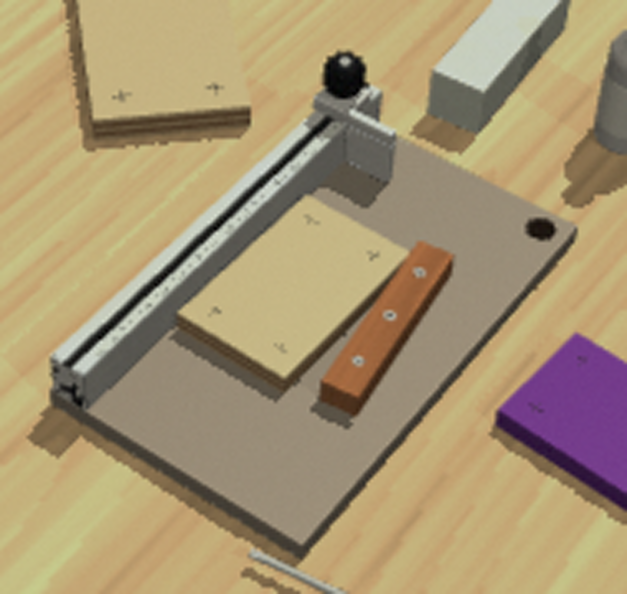

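```bash
python3 - <<'E'
from h import *
A=[];b=[]
for n,roi in(("scene",(345,180,375,206)),("side",(268,292,300,322))):
    img=cv2.imread(f"pics/{n}0.png");m=bot.camera_model(n)
    g=img.max(2);M=np.zeros(g.shape,bool);x0,y0,x1,y1=roi;M[y0:y1,x0:x1]=g[y0:y1,x0:x1]<50
    v,u=np.nonzero(M);print(n,M.sum(),u.min(),u.max(),v.min(),v.max());c=((u.min()+u.max())/2,(v.min()+v.max())/2)
    print("at z92",ray(m,c,92).round(1), "mean",ray(m,(u.mean(),v.mean()),92).round(1))
E
python3 - <<'E'
from h import *
m=bot.camera_model("scene")
X=cloud(m,np.load("scene0.npy"))
print("block",X[178,408],"glue",X[195,447])
E
```

```text
scene 116 354 365 186 205
at z92 [[486.4 243.6  92. ]] mean [[480.3 249.5  92. ]]
side 1 279 279 315 315
at z92 [[476.4 270.6  92. ]] mean [[476.4 270.6  92. ]]
block [523.84877185 434.01479654  46.85653574] glue [659.86087614 402.79169171  78.19756535]
```

View pics/c_side.png

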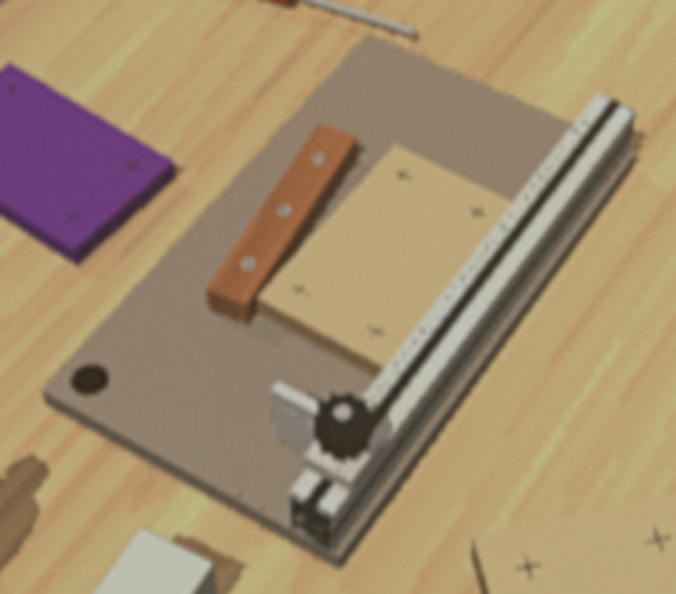

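Run:
```python
from h import *
for n,c in(("scene",(359.2,192.4)),("side",(283.6,309.7))): print(ray(bot.camera_model(n),c,92).round(1))
```

```text
[[478.7 253.2  92. ]]
[[475.8 256.2  92. ]]
```

Request:
play_rows([
  [[0,0,0,10],[0,0,0,10.3],[0.02,-0.05,0,0],[0.02,-0.05,0,0],[0.02,-0.05,0,0],[0.02,-0.05,0,0],[0.02,-0.05,0,0],[0.02,-0.05,0,0],[0.02,-0.05,0,0],[0.02,-0.05,0,0],[0.02,-0.05,0,0],[0.02,-0.05,0,0],[0.02,-0.05,0,0],[0.02,-0.05,0,0]],
], hand=0.06)

```text
t: 1.85
tool_pos: [432.7, 56.7, 244.9]
ee_rot: [-3.072, -0.129, 0.01]
contact_force: [-0.7, 0.5, 0.3]
grip_width: 60.0
```

Request:
play_rows([
  [[0,0,0,4],[0.01,-0.045,0,0],[0.01,-0.045,0,0],[0.01,-0.045,0,0],[0.01,-0.045,0,0],[0.005,-0.02,0,0],[0,0,0,0]],
])

```text
t: 2.72
tool_pos: [475.3, 145.2, 268.3]
ee_rot: [-2.953, -0.277, 0.042]
contact_force: [-0.4, 0.3, 0.3]
grip_width: 59.8
```

Run:
```python
from h import *
s=bot.sense();print(s["tool_pos"],s["ee_rot"],s["joint_pos"])
m=bot.camera_model("wrist");p,d=bot.capture("wrist");cv2.imwrite("pics/w1.png",p[:,:,::-1]);np.save("w1.npy",d);np.save("w1m.npy",m,allow_pickle=True)
T=np.linalg.inv(m["world_to_cam"]);print(T.round(2),m["fovy"])
print("knob pred",proj(m,[477,254.5,92]),"tcp",proj(m,s["tool_pos"]))
```

```text
[475.34564443 145.15570659 268.33416478] [-2.95281619 -0.27742295  0.04159032] [ 0.18741043  0.20801486 -0.16023032  1.2140973   0.17733089  3.14062263]
[[ 1.8000e-01 -9.3000e-01 -3.3000e-01  5.5569e+02]
 [-9.7000e-01 -2.3000e-01  1.1000e-01  1.3626e+02]
 [-1.8000e-01  3.0000e-01 -9.4000e-01  3.9354e+02]
 [ 0.0000e+00  0.0000e+00  0.0000e+00  1.0000e+00]] 61.645198735270355
knob pred [[230.27112146 187.73120866]] tcp [[321.52679718 340.20589799]]
```

View pics/w1.png

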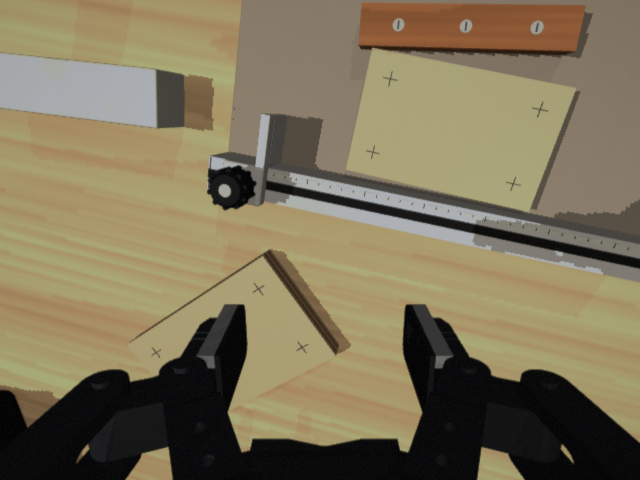

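Request:
play_rows([
  [[0,0,0,-10.5],[0,0,0,-10.5],[0,0,0,-10.5],[0,0,0,-10.5],[0,0,0,-10.5],[0,0,0,-10.5],[0,0,0,-10.5],[0,0,0,-10.5],[0,0,0,-10.5],[0,0,0,-10.5],[0,0,0,-10.5],[0,0,0,-10.5],[0,0,0,-10.5],[0,0,0,-10.5],[0,0,0,-10.5],[0,0,0,-10.5]],
])

```text
t: 4.78
tool_pos: [465.0, 133.9, 265.1]
ee_rot: [0.072, -3.08, -0.254]
contact_force: [-0.6, -0.5, 0.5]
grip_width: 60.0
```

```bash
cat > st.py <<'E'
from h import *
from scipy.spatial.transform import Rotation as Ro
s=bot.sense();R=Ro.from_rotvec(s["ee_rot"]).as_matrix()
print("t",s["t"],"J",np.round(s["joint_pos"],3),"tcp",s["tool_pos"].round(1) if hasattr(s["tool_pos"],"round") else s["tool_pos"],"yaw",np.degrees(np.arctan2(R[1,0],R[0,0])).round(2),"z",R[:,2].round(4),"F",np.round(s["contact_force"],1),"w",round(float(s["grip_width"]),1))
E
python3 st.py
```

```text
t 4.775 J [ 0.173  0.197 -0.183  1.217  0.17   0.124] tcp [465.  133.9 265.1] yaw -177.09 z [-0.0536  0.1627 -0.9852] F [-0.6 -0.5  0.5] w 60.0
```

Request:
play_rows([
  [[0,0,0,-10.5],[0,0,0,-10.5],[0,0,0,-10.5],[0,0,0,-10.5],[0,0,0,-10.5],[0,0,0,-10.5],[0,0,0,-10.5],[0,0,0,-10.5],[0,0,0,-10.5],[0,0,0,-10.5],[0,0,0,-10.5],[0,0,0,-10.5],[0,0,0,-10.5],[0,0,0,-10.5],[0,0,0,-10.5],[0,0,0,-10.5],[0,0,0,-10.5],[0,0,0,-5]],
])

```text
t: 7.02
tool_pos: [452.2, 128.1, 262.0]
ee_rot: [-2.976, -0.256, 0.072]
contact_force: [-0.2, -0.4, 0.1]
grip_width: 59.6
```

```bash
python3 st.py
```

```text
t 7.025 J [ 0.174  0.181 -0.209  1.215  0.157 -3.142] tcp [452.2 128.1 262. ] yaw 9.97 z [-0.0608  0.1481 -0.9871] F [-0.2 -0.4  0.1] w 59.6
```

Request:
play_rows([
  [[0,0.02,0,-4],[0,0.02,0,-4],[0,0.02,0,-4]],
])

```text
t: 7.4
tool_pos: [443.0, 151.7, 253.2]
ee_rot: [-3.03, -0.417, 0.029]
contact_force: [0.3, -0.3, 0.8]
grip_width: 60.3
```

```bash
python3 st.py
```

```text
t 7.4 J [ 0.275  0.164 -0.246  1.168  0.084 -3.141] tcp [443.  151.7 253.2] yaw 15.7 z [-0.0298  0.0791 -0.9964] F [ 0.3 -0.3  0.8] w 60.3
```

Request:
play_rows([
  [[0,0.02,0,-4],[0,0.02,0,-4],[0,0.02,0,-4]],
])

```text
t: 7.78
tool_pos: [431.6, 176.4, 249.3]
ee_rot: [-3.076, -0.594, -0.004]
contact_force: [-0.2, 0.3, 0.2]
grip_width: 59.9
```

```bash
python3 st.py
```

```text
t 7.775 J [ 0.382  0.155 -0.266  1.146  0.009 -3.141] tcp [431.6 176.4 249.3] yaw 21.85 z [ 9.0e-04  9.6e-03 -1.0e+00] F [-0.2  0.3  0.2] w 59.9
```

Request:
play_rows([
  [[0,0,0,10.5],[0,0,0,10.5],[0.02,-0.03,0,0],[0.02,-0.03,0,0],[0.005,-0.018,-0.005,0],[0,0,0,0]],
])

```text
t: 8.52
tool_pos: [475.1, 260.1, 254.9]
ee_rot: [-3.137, -0.02, -0.005]
contact_force: [-0.4, 0.4, -0.4]
grip_width: 59.7
```

```bash
python3 st.py
```

```text
t 8.525 J [ 5.000e-01  2.810e-01 -8.300e-02  1.201e+00  2.000e-03 -2.655e+00] tcp [475.1 260.1 254.9] yaw 0.73 z [ 0.0034  0.0046 -1.    ] F [-0.4  0.4 -0.4] w 59.7
```

Request:
play_rows([
  [[0.002,0.005,0.04,0],[0,0,0.04,0],[0,0,0.03,0],[0,0,0,0]],
])

```text
t: 9.02
tool_pos: [476.0, 253.6, 142.6]
ee_rot: [-3.14, -0.024, -0.008]
contact_force: [-0.5, -0.0, 0.5]
grip_width: 60.1
```

```bash
python3 st.py
python3 - <<'E'
from h import *
m=bot.camera_model("wrist");p,d=bot.capture("wrist");cv2.imwrite("pics/w2.png",p[:,:,::-1])
print(proj(m,[[477,254.5,92],[477,254.5,106]]))
E
```

```text
t 9.025 J [ 4.900e-01  3.450e-01 -2.960e-01  9.250e-01 -1.000e-03 -2.667e+00] tcp [476.  253.6 142.6] yaw 0.87 z [ 0.005   0.0016 -1.    ] F [-0.5 -0.   0.5] w 60.1
[[321.13180033 284.10160013]
 [320.81612905 296.19555074]]
```

View pics/w2.png

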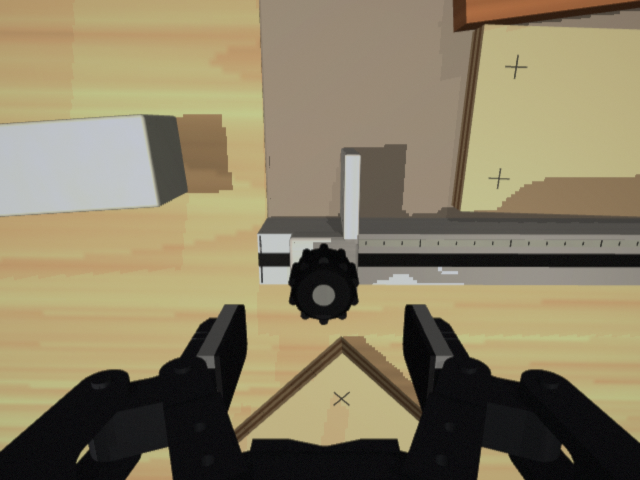

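Request:
play_rows([
  [[0.001,0,0.025,0],[0,0,0.017,0],[0,0,0.006,0],[0,0,0,0]],
])

```text
t: 9.57
tool_pos: [482.8, 255.9, 102.2]
ee_rot: [-3.134, -0.024, -0.028]
contact_force: [-1.1, -0.2, 0.3]
grip_width: 60.0
```

Request:
play_rows([
  [[0,0,0,0],[0,0,0,0],[0,0,0,0],[0,0,0,0]],
], hand=0.02)

```text
t: 10.07
tool_pos: [483.8, 255.9, 104.4]
ee_rot: [-3.134, -0.023, -0.033]
contact_force: [0.7, -0.5, -1.0]
grip_width: 28.0
```

```bash
python3 st.py
python3 - <<'E'
from h import *
m=bot.camera_model("wrist");p,d=bot.capture("wrist");cv2.imwrite("pics/w3.png",p[:,:,::-1]);np.save("w3.npy",d)
X=cloud(m,d);hsv=cv2.cvtColor(p,cv2.COLOR_RGB2HSV)
M=(hsv[...,0]>17)&(hsv[...,0]<32)&(hsv[...,1]>60)&(X[...,2]>28)&(X[...,2]<45)&(X[...,0]>490)
P=X[M];r=cv2.minAreaRect(P[:,:2].astype(np.float32));print(M.sum(),r)
for x in range(505,600,10):
    q=P[abs(P[:,0]-x)<3]; print(x,len(q),np.percentile(q[:,1],99.5).round(1) if len(q) else None,end="; ")
F=(X[...,2]>65)&(X[...,0]>500)&(X[...,0]<560)&(hsv[...,1]<60)
Q=X[F];print("\nflag",F.sum(),np.percentile(Q,[2,50,98],axis=0).round(1) if len(Q) else "")
E
```

```text
t 10.075 J [ 0.488  0.38  -0.353  0.815 -0.003 -2.668] tcp [483.8 255.9 104.4] yaw 0.85 z [ 0.0211  0.0076 -0.9997] F [ 0.7 -0.5 -1. ] w 28.0
23881 ((547.445556640625, 223.22186279296875), (104.52049255371094, 251.27847290039062), 2.5231659412384033)
505 181 346.5; 515 297 172.7; 525 921 172.4; 535 1770 172.1; 545 1786 171.8; 555 1797 171.7; 565 1808 171.6; 575 1804 171.6; 585 1789 171.3; 595 1827 171.1; 
flag 10192 [[500.  232.3  70.9]
 [500.7 242.7 167.5]
 [557.1 276.6 234. ]]
```

Request:
play_rows([
  [[0,0,0,0],[-0.006,0,0.006,0],[-0.001,0,0.006,0],[0,0,0.002,0]],
], hand=0.055)

```text
t: 10.62
tool_pos: [476.7, 256.4, 89.7]
ee_rot: [-3.133, -0.024, -0.033]
contact_force: [-0.4, -0.7, -0.5]
grip_width: 55.1
```

```bash
python3 st.py
```

```text
t 10.625 J [ 4.950e-01  3.860e-01 -3.890e-01  7.730e-01 -2.000e-03 -2.662e+00] tcp [476.7 256.4  89.7] yaw 0.87 z [ 0.0213  0.0088 -0.9997] F [-0.4 -0.7 -0.5] w 55.1
```

Request:
play_rows([
  [[0,0,-0.002,0],[0,0,0,0],[0,0,0,0],[0,0,0,0]],
], hand=0.015)

```text
t: 11.12
tool_pos: [476.6, 256.2, 92.0]
ee_rot: [-3.133, -0.024, -0.033]
contact_force: [-0.4, 1.3, 0.3]
grip_width: 28.3
```

Request:
play_rows([
  [[0,0.015,0,0],[0,0.015,0,0],[0,0.015,0,0]],
])

```text
t: 11.5
tool_pos: [477.1, 214.9, 92.0]
ee_rot: [-3.124, -0.03, -0.032]
contact_force: [-1.3, 5.0, 1.2]
grip_width: 28.2
```

```bash
python3 st.py
```

```text
t 11.5 J [ 0.419  0.355 -0.433  0.757  0.007 -2.742] tcp [477.1 214.9  92. ] yaw 1.08 z [ 0.0204  0.0173 -0.9996] F [-1.3  5.   1.2] w 28.2
```

Request:
play_rows([
  [[0,0.013,0,0],[0,0.012,0,0],[0,0.004,0,0],[0,0,0,0]],
])

```text
t: 12.0
tool_pos: [477.5, 186.2, 92.0]
ee_rot: [-3.121, -0.03, -0.032]
contact_force: [-0.3, 2.3, 0.2]
grip_width: 28.4
```

```bash
python3 st.py
cat > gap.py <<'E'
from h import *
m=bot.camera_model("wrist");p,d=bot.capture("wrist");import sys;cv2.imwrite(f"pics/{sys.argv[1]}.png",p[:,:,::-1])
X=cloud(m,d);hsv=cv2.cvtColor(p,cv2.COLOR_RGB2HSV)
M=(hsv[...,0]>17)&(hsv[...,0]<32)&(hsv[...,1]>60)&(X[...,2]>30)&(X[...,2]<45)&(X[...,0]>505)&(X[...,1]<190);P=X[M]
for x in range(515,600,10):
    q=P[abs(P[:,0]-x)<3]; print(x,np.percentile(q[:,1],99.5).round(1) if len(q) else None,end="; ")
F=(X[...,2]>48)&(X[...,2]<90)&(X[...,0]>512)&(X[...,0]<545)&(X[...,1]<280)
Q=X[F];print("\nflag",len(Q),np.percentile(Q,[1,50,99],axis=0).round(1).tolist() if len(Q) else "")
E
python3 gap.py w4
```

```text
t 12.0 J [ 0.365  0.339 -0.459  0.746  0.012 -2.796] tcp [477.5 186.2  92. ] yaw 1.07 z [ 0.0202  0.0207 -0.9996] F [-0.3  2.3  0.2] w 28.4
515 159.8; 525 157.5; 535 163.8; 545 167.8; 555 167.7; 565 167.8; 575 167.8; 585 167.8; 595 167.9; 
flag 1704 [[512.3, 168.2, 49.9], [526.1, 172.6, 71.7], [537.8, 176.2, 73.4]]
```

View pics/w4.png

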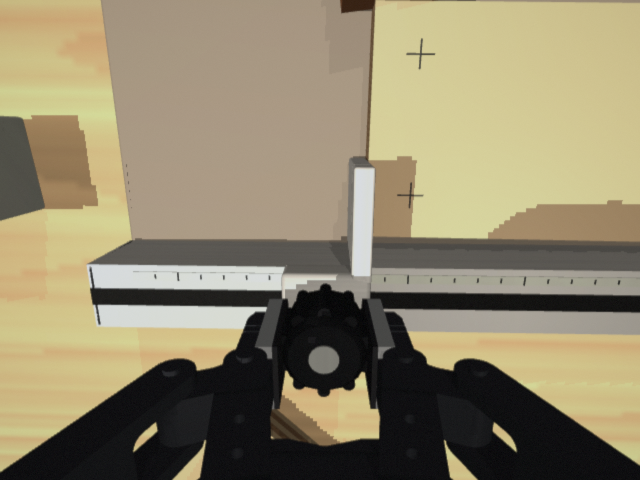

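Run:
```python
from h import *
m=bot.camera_model("wrist");print(np.linalg.inv(m["world_to_cam"])[:3,3].round(1))
print("flag",ray(m,[(374,170),(371.5,270)],73).round(1))
p=cv2.imread("pics/w4.png");h=cv2.cvtColor(p,cv2.COLOR_BGR2HSV)
print("panel",ray(m,[(374,5),(369.5,150)],36).round(1)); print("board end",ray(m,[(110,60),(130,235)],18).round(1))
for v in(30,80,140):print(p[v,360:382].tolist())
for v in(180,230):print(p[v,366:382].tolist())
```

```text
[550.8 184.1 221.6]
flag [[536.7 168.8  73. ]
 [498.2 167.8  73. ]]
panel [[599.9 168.6  36. ]
 [542.  167.5  36. ]]
board end [[580.  289.8  18. ]
 [494.9 290.1  18. ]]
[[123, 142, 158], [122, 141, 158], [121, 140, 157], [123, 141, 157], [121, 140, 156], [123, 141, 158], [122, 141, 157], [122, 141, 157], [122, 141, 157], [121, 140, 155], [105, 125, 142], [64, 86, 105], [60, 83, 104], [70, 96, 114], [128, 171, 182], [150, 200, 207], [152, 202, 210], [152, 203, 210], [154, 205, 212], [152, 203, 210], [152, 203, 211], [152, 203, 210]]
[[132, 153, 169], [132, 153, 169], [131, 152, 169], [124, 144, 160], [124, 144, 159], [123, 144, 159], [123, 143, 159], [122, 142, 158], [108, 128, 146], [61, 81, 102], [61, 84, 105], [79, 108, 125], [147, 197, 204], [155, 207, 214], [154, 207, 213], [155, 207, 213], [154, 206, 213], [154, 207, 213], [154, 206, 212], [155, 207, 214], [153, 206, 213], [155, 207, 214]]
[[125, 145, 162], [125, 145, 161], [125, 144, 161], [124, 144, 160], [125, 145, 162], [121, 141, 158], [83, 105, 125], [58, 81, 102], [60, 84, 104], [115, 154, 168], [150, 202, 210], [155, 207, 215], [153, 206, 214], [154, 207, 214], [155, 207, 214], [154, 206, 214], [155, 208, 215], [155, 208, 215], [155, 208, 215], [154, 208, 214], [154, 207, 214], [154, 207, 215]]
[[218, 220, 217], [215, 219, 216], [217, 220, 216], [217, 220, 216], [218, 220, 216], [220, 220, 217], [219, 219, 217], [195, 205, 210], [156, 167, 173], [102, 124, 142], [100, 132, 157], [102, 135, 160], [102, 135, 159], [101, 135, 160], [101, 135, 160], [102, 135, 160]]
[[215, 219, 216], [218, 220, 217], [219, 220, 217], [220, 220, 217], [220, 219, 217], [198, 208, 212], [157, 168, 174], [102, 125, 143], [101, 133, 158], [100, 134, 159], [100, 134, 160], [102, 135, 160], [102, 135, 161], [101, 134, 159], [101, 134, 160], [102, 135, 161]]
```

Request:
play_rows([
  [[0,0,0,0],[0,0,0,0],[0,0,-0.03,0],[0,0,-0.04,0],[0,0,-0.04,0],[0,0,-0.03,5],[0,0,0,10.5],[0,0,0,10.5],[0,0,0,10.5],[0,0,0,10.5],[0,0,0,10.5],[0,0,0,10.5],[0,0,0,10.5],[0,0,0,10.5],[0,0,0,8]],
], hand=0.06)

```text
t: 13.92
tool_pos: [476.5, 184.6, 237.7]
ee_rot: [-2.032, 2.351, 0.003]
contact_force: [-0.1, 1.2, -0.1]
grip_width: 60.0
```

```bash
python3 st.py
```

```text
t 13.925 J [ 0.362  0.217 -0.217  1.105  0.013 -1.064] tcp [476.5 184.6 237.7] yaw -98.3 z [ 0.0246  0.0235 -0.9994] F [-0.1  1.2 -0.1] w 60.0
```

Request:
play_rows([
  [[0.05,-0.008,0,0],[0.05,-0.008,0,0],[0.05,-0.008,0,0],[0.05,-0.008,0,0],[0.05,-0.008,0,0],[0.05,-0.008,0,0],[0.05,-0.008,0,0],[0.05,-0.008,0,0],[0.05,-0.008,0,0],[0.03,-0.008,0,0],[0,0,0,0]],
])

```text
t: 15.3
tool_pos: [491.5, -316.8, 226.5]
ee_rot: [-2.032, 2.342, -0.007]
contact_force: [0.4, 0.9, -0.3]
grip_width: 59.6
```

```bash
python3 st.py;  python3 - <<'E'
from h import *
m=bot.camera_model("wrist");p,d=bot.capture("wrist");cv2.imwrite("pics/w5.png",p[:,:,::-1]);np.save("w5.npy",d);np.save("w5m.npy",m,allow_pickle=True)
print(proj(m,[[622,-325,30],[602,-424,30],[640,-228,30]]).round(0))
E
```

```text
t 15.3 J [-0.593  0.359 -0.044  1.153  0.039 -2.022] tcp [ 491.5 -316.8  226.5] yaw -98.07 z [ 0.0339  0.0237 -0.9991] F [ 0.4  0.9 -0.3] w 59.6
[[178. 220.]
 [170.  92.]
 [186. 324.]]
```

View pics/w5.png

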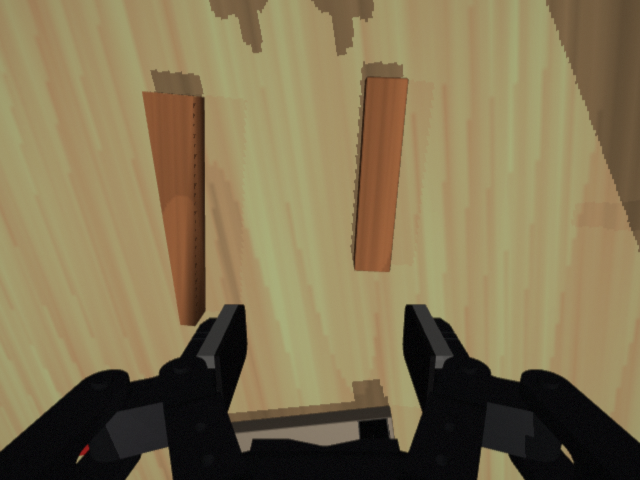

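```bash
cat > wed.py <<'E'
from h import *
import sys
p=cv2.imread(f"pics/{sys.argv[1]}.png");m=np.load(f"{sys.argv[1]}m.npy",allow_pickle=True).item();X=cloud(m,np.load(f"{sys.argv[1]}.npy"))
h=cv2.cvtColor(p,cv2.COLOR_BGR2HSV)
M=(h[...,0]<16)&(h[...,1]>130)&(X[...,2]>24)&(X[...,2]<36)&(X[...,0]>560)&(X[...,1]<-190)&(X[...,1]>-450)
n,l,st,_=cv2.connectedComponentsWithStats(M.astype(np.uint8));M=l==1+st[1:,4].argmax()
c=max(cv2.findContours(M.astype(np.uint8),0,1)[0],key=cv2.contourArea)[:,0]
W=ray(m,c,30)[:,:2]
r=cv2.minAreaRect(W.astype(np.float32));print(r)
# edges: split by x side, fit lines x=a y+b
L=[];R=[]
for y in np.arange(W[:,1].min()+12,W[:,1].max()-12,4):
    q=W[abs(W[:,1]-y)<2.5];L.append([y,q[:,0].min()]);R.append([y,q[:,0].max()])
for nme,E in(("straight",L),("slope",R)):
    E=np.array(E);a,b=np.polyfit(E[:,0],E[:,1],1);print(nme,"yaw",-np.degrees(np.arctan(a)).round(2),"x at y -400,-325",(a*-400+b).round(1),(a*-325+b).round(1),"res",np.std(E[:,1]-a*E[:,0]-b).round(2))
print("ends y",W[:,1].min().round(1),W[:,1].max().round(1))
print(cv2.approxPolyDP(W.astype(np.float32),5,True)[:,0].round(1).tolist())
E
python3 wed.py w5
```

```text
((625.8482666015625, -326.02935791015625), (199.61351013183594, 39.706268310546875), 77.06817626953125)
straight yaw -13.44 x at y -400,-325 588.3 606.2 res 0.22
slope yaw -6.43 x at y -400,-325 626.2 634.7 res 0.12
ends y -426.9 -225.8
[[623.0999755859375, -426.8999938964844], [645.2000122070312, -229.39999389648438], [633.7999877929688, -225.8000030517578], [584.4000244140625, -417.70001220703125]]
```

Request:
play_rows([
  [[0,0,0,-10.5],[0,0,0,-10.5],[0,0,0,-10.5],[0,0,0,-10.5],[0,0,0,-10.5],[0,0,0,-10.5],[0,0.01,0,-4],[0,0.02,0,-4]],
])

```text
t: 16.35
tool_pos: [500.2, -285.6, 226.5]
ee_rot: [3.031, -0.805, 0.019]
contact_force: [-0.5, 0.2, 0.4]
grip_width: 59.9
```

```bash
python3 st.py
```

```text
t 16.35 J [-5.170e-01  3.460e-01 -6.400e-02  1.148e+00 -2.000e-03 -3.140e+00] tcp [ 500.2 -285.6  226.5] yaw -29.73 z [ 0.0103 -0.0087 -0.9999] F [-0.5  0.2  0.4] w 59.9
```

Request:
play_rows([
  [[0,0,0,10.5],[0,0,0,10.5],[0,0,0,10.5],[0,0,0,10.5],[0,0,0,10.5],[0,0,0,10.5],[0.02,-0.03,0,7],[0.024,-0.035,0,0],[0.024,-0.035,0,0],[0.02,-0.025,0,0],[0,0,0.03,0],[0,0,0,0]],
], hand=0.07)

```text
t: 17.85
tool_pos: [617.9, -377.8, 197.5]
ee_rot: [2.005, -2.412, 0.021]
contact_force: [-0.2, 1.1, 0.2]
grip_width: 70.1
```

```bash
python3 st.py;  python3 - <<'E'
from h import *
m=bot.camera_model("wrist");p,d=bot.capture("wrist");cv2.imwrite("pics/w6.png",p[:,:,::-1]);np.save("w6.npy",d);np.save("w6m.npy",m,allow_pickle=True)
E
python3 wed.py w6
```

```text
t 17.85 J [-0.545  0.626  0.334  1.268 -0.009 -1.932] tcp [ 617.9 -377.8  197.5] yaw -100.52 z [ 0.005  -0.0135 -0.9999] F [-0.2  1.1  0.2] w 70.1
((627.4068603515625, -326.65301513671875), (199.97801208496094, 37.95935821533203), 76.81991577148438)
straight yaw -13.55 x at y -400,-325 590.5 608.6 res 0.26
slope yaw -6.36 x at y -400,-325 626.7 635.0 res 0.15
ends y -428.1 -225.7
[[623.0999755859375, -428.1000061035156], [645.5999755859375, -229.8000030517578], [634.0999755859375, -225.6999969482422], [586.5, -418.3999938964844]]
```

Request:
play_rows([
  [[0.01,0.003,0.03,-0.5],[0.008,0.003,0.045,0],[0,0,0.045,0],[0,0,0.015,0],[0,0,0,0]],
])

```text
t: 18.52
tool_pos: [617.1, -396.7, 73.4]
ee_rot: [-2.026, 2.401, -0.051]
contact_force: [0.2, 0.5, -0.0]
grip_width: 70.4
```

```bash
python3 st.py
```

```text
t 18.525 J [-0.567  0.691  0.129  0.977 -0.009 -1.969] tcp [ 617.1 -396.7   73.4] yaw -99.7 z [ 0.0211 -0.0246 -0.9995] F [ 0.2  0.5 -0. ] w 70.4
```

Request:
play_rows([
  [[0,0.009,0.01,0],[0,0,0.012,0],[0,0,0.012,0],[0,0,0.008,0],[0,0,0,0]],
])

```text
t: 19.15
tool_pos: [615.0, -398.5, 37.9]
ee_rot: [-2.025, 2.396, -0.071]
contact_force: [-0.7, 0.2, 0.6]
grip_width: 70.1
```

```bash
python3 st.py
```

```text
t 19.15 J [-0.571  0.709  0.063  0.88  -0.009 -1.975] tcp [ 615.  -398.5   37.9] yaw -99.63 z [ 0.0324 -0.0319 -0.999 ] F [-0.7  0.2  0.6] w 70.1
```

Request:
play_rows([
  [[-0.002,0.007,0.009,0],[0,0,0.009,0],[0,0,0.002,0]],
])

```text
t: 19.52
tool_pos: [608.8, -396.0, 16.6]
ee_rot: [-2.024, 2.396, -0.071]
contact_force: [-0.1, -0.2, 0.1]
grip_width: 69.7
```

```bash
python3 st.py
```

```text
t 19.525 J [-0.573  0.718  0.018  0.826 -0.009 -1.976] tcp [ 608.8 -396.    16.6] yaw -99.63 z [ 0.0326 -0.032  -0.999 ] F [-0.1 -0.2  0.1] w 69.7
```

Request:
play_rows([
  [[0,0,-0.002,0],[0,0,0,0],[0,0,0,0],[0,0,0,0],[0,0,0,0]],
], hand=0.02)

```text
t: 20.15
tool_pos: [609.1, -396.2, 19.2]
ee_rot: [-2.024, 2.396, -0.073]
contact_force: [-0.5, 0.1, -0.8]
grip_width: 35.1
```

```bash
python3 st.py
```

```text
t 20.15 J [-0.573  0.715  0.021  0.831 -0.009 -1.976] tcp [ 609.1 -396.2   19.2] yaw -99.63 z [ 0.0332 -0.0326 -0.9989] F [-0.5  0.1 -0.8] w 35.1
```

Run:
```python
from h import *
m=bot.camera_model("scene");print(ray(m,[(332,340),(371,358)],8).round(0),ray(m,[(372,358),(412,377)],15).round(0))
m=bot.camera_model("side");print(ray(m,[(306,189),(271,178)],8).round(0),ray(m,[(271,178),(235,168)],15).round(0))
```

```text
[[ 666. -111.    8.]
 [ 761.  -96.    8.]] [[765. -99.  15.]
 [857. -86.  15.]]
[[ 661. -115.    8.]
 [ 756. -100.    8.]] [[752. -94.  15.]
 [850. -74.  15.]]
```

Request:
play_rows([
  [[0,0,-0.015,0],[0,0,-0.015,0],[0,0,-0.012,0],[0,0,0,-7],[0,0,0,-6.8]],
])

```text
t: 20.78
tool_pos: [608.5, -395.4, 67.1]
ee_rot: [2.308, -2.129, 0.078]
contact_force: [-0.3, -0.2, -2.0]
grip_width: 34.3
```

```bash
python3 st.py
```

```text
t 20.775 J [-0.572  0.671  0.068  0.92  -0.01  -2.224] tcp [ 608.5 -395.4   67.1] yaw -85.42 z [ 0.0359 -0.0346 -0.9988] F [-0.3 -0.2 -2. ] w 34.3
```

Request:
play_rows([
  [[-0.03,-0.006,0,0],[-0.04,-0.008,0,0],[-0.04,-0.008,0,0],[-0.04,-0.008,0,0],[-0.03,-0.006,0,0],[-0.01,-0.003,0,0]],
])

```text
t: 21.52
tool_pos: [636.0, -200.8, 68.3]
ee_rot: [-2.304, 2.131, -0.095]
contact_force: [-0.1, -0.1, -2.0]
grip_width: 34.5
```

```bash
python3 st.py;python3 - <<'E'
from h import *
for n in("scene","wrist"):
    m=bot.camera_model(n);p,d=bot.capture(n);cv2.imwrite(f"pics/{n}7.png",p[:,:,::-1]);np.save(f"{n}7.npy",d);np.save(f"{n}7m.npy",m,allow_pickle=True)
a=cv2.imread("pics/scene7.png")[170:380,230:450];b=cv2.imread("pics/wrist7.png")
a=cv2.resize(a,(500,480));cv2.imwrite("pics/v7.png",cv2.resize(np.hstack([a,b]),None,fx=.7,fy=.7))
E
```

```text
t 21.525 J [-0.295  0.573 -0.119  0.823 -0.025 -1.944] tcp [ 636.  -200.8   68.3] yaw -85.58 z [ 0.0456 -0.0395 -0.9982] F [-0.1 -0.1 -2. ] w 34.5
```

View pics/v7.png

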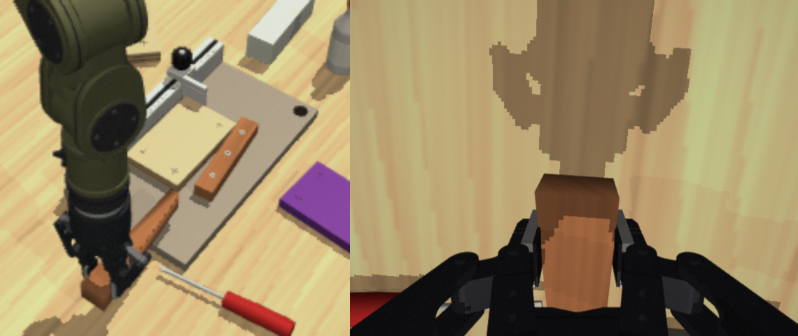

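```bash
cat > q.py <<'E'
from h import *
import sys
n=sys.argv[1];img=cv2.imread(f"pics/scene{n}.png");h=cv2.cvtColor(img,cv2.COLOR_BGR2HSV);m=bot.camera_model("scene");X=cloud(m,np.load(f"scene{n}.npy"))
B=(h[...,0]<17)&(h[...,1]>120)&(h[...,2]>90)&(X[...,0]>570)&(X[...,0]<680)
def edges(M,z,name,ys):
    c=np.argwhere(M)[:,::-1];W=ray(m,c,z)
    L=[];R=[]
    for y in ys:
        q=W[abs(W[:,1]-y)<3]
        if len(q)>3:L.append([y,q[:,0].min()]);R.append([y,q[:,0].max()])
    for k,E in(("L",L),("R",R)):
        E=np.array(E)
        if len(E)<4:continue
        a,b=np.polyfit(E[:,0],E[:,1],1);print(name,k,"yaw",np.degrees(np.arctan(-a)).round(2),"x(y0,y50,y100)",(b).round(1),(50*a+b).round(1),(100*a+b).round(1),"n",len(E),"res",np.std(E[:,1]-a*E[:,0]-b).round(2))
    print(name,"y range",np.percentile(W[:,1],[.5,99.5]).round(1))
cl=comp(B&(X[...,2]>36)&(X[...,2]<46)&(X[...,1]>15),(372,266));edges(cl,40,"cleat",range(30,175,6))
P=(h[...,0]>17)&(h[...,0]<32)&(h[...,1]>50)&(h[...,2]>120)&(X[...,2]>31)&(X[...,2]<42)&(X[...,0]>490)&(X[...,0]<615)&(X[...,1]>0)&(X[...,1]<185)
edges(P,36,"panel",range(20,160,6))
zt=float(sys.argv[2])
W=B&(abs(X[...,2]-zt)<8)&(X[...,1]<float(sys.argv[3]))
edges(W,zt,"wedge",range(-130,150,6))
E
python3 q.py 7 78 10; python3 q.py 0 78 -500 2>/dev/null
```

```text
cleat L yaw 59.63 x(y0,y50,y100) -849.8 -935.1 -1020.4 n 25 res 1.93
cleat R yaw 15.76 x(y0,y50,y100) 1285.5 1271.4 1257.3 n 25 res 0.17
cleat y range [-666.5 1853.8]
panel L yaw -0.12 x(y0,y50,y100) 502.8 502.9 503.0 n 24 res 0.67
panel R yaw 0.44 x(y0,y50,y100) 602.6 602.2 601.8 n 24 res 0.64
panel y range [  7.4 166.8]
wedge L yaw -0.49 x(y0,y50,y100) 620.6 621.0 621.5 n 17 res 0.37
wedge R yaw 7.5 x(y0,y50,y100) 628.7 622.1 615.5 n 17 res 0.7
wedge y range [-230.9  -33.3]
cleat L yaw 59.63 x(y0,y50,y100) -849.8 -935.1 -1020.4 n 25 res 1.93
cleat R yaw 15.76 x(y0,y50,y100) 1285.5 1271.4 1257.3 n 25 res 0.17
cleat y range [-666.5 1853.8]
panel L yaw -1.06 x(y0,y50,y100) 499.5 500.5 501.4 n 24 res 0.67
panel R yaw -0.71 x(y0,y50,y100) 599.2 599.8 600.4 n 24 res 0.53
panel y range [ 11.4 170.4]
```

```bash
sed -i 's/,(372,266))/,(371,262)) if 0 else B\&(X[...,2]>36)\&(X[...,2]<46)\&(X[...,1]>22)\&(X[...,1]<190)\&(h[...,2]>125)/' q.py
python3 - <<'E'
from h import *
img=cv2.imread("pics/scene7.png");h=cv2.cvtColor(img,cv2.COLOR_BGR2HSV);m=bot.camera_model("scene");X=cloud(m,np.load("scene7.npy"))
W=(h[...,0]<17)&(h[...,1]>120)&(h[...,2]>110)&(X[...,0]>570)&(X[...,0]<680)&(X[...,1]<10)&(X[...,2]>50)
P=X[W];
for y in range(-130,-20,15):
    q=P[abs(P[:,1]-y)<7]
    if len(q):print(y,len(q),"z",np.percentile(q[:,2],[10,50,90]).round(1),"x",np.percentile(q[:,0],[5,95]).round(1))
A=np.c_[P[:,:2],np.ones(len(P))];print(np.linalg.lstsq(A,P[:,2],rcond=None)[0],P[:,1].max())
E
python3 q.py 7 75 10
```

```text
-130 66 z [66.1 76.3 78.6] x [622.  644.3]
-115 79 z [65.1 75.8 78.2] x [620.3 642.4]
-100 66 z [64.  75.4 77.9] x [619.5 640.2]
-85 64 z [63.2 74.7 77.8] x [618.2 638.5]
-70 53 z [63.8 75.  77.5] x [619.1 636.4]
-55 44 z [63.  73.2 75.8] x [621.  634.8]
-40 32 z [60.7 74.3 76.1] x [622.4 632.7]
-25 8 z [61.5 71.9 73.9] x [622.9 630. ]
[-2.09408841e-01 -5.28048472e-02  2.00522856e+02] -27.833150713892678
cleat L yaw 7.95 x(y0,y50,y100) 627.4 620.4 613.4 n 25 res 0.66
cleat R yaw 7.51 x(y0,y50,y100) 655.1 648.5 641.9 n 25 res 0.55
cleat y range [ 25.1 182.6]
panel L yaw -0.12 x(y0,y50,y100) 502.8 502.9 503.0 n 24 res 0.67
panel R yaw 0.44 x(y0,y50,y100) 602.6 602.2 601.8 n 24 res 0.64
panel y range [  7.4 166.8]
wedge L yaw -0.47 x(y0,y50,y100) 619.2 619.6 620.0 n 17 res 0.37
wedge R yaw 8.04 x(y0,y50,y100) 628.2 621.1 614.1 n 17 res 0.82
wedge y range [-230.3  -31.3]
```

Request:
play_rows([
  [[0,0.002,0.008,0],[0,0.002,0.008,0],[0,0,0.004,0]],
])

```text
t: 22.0
tool_pos: [632.9, -206.5, 47.2]
ee_rot: [-2.3, 2.136, -0.098]
contact_force: [-0.0, -0.5, -1.6]
grip_width: 34.6
```

```bash
python3 st.py
```

```text
t 22.0 J [-0.304  0.59  -0.15   0.773 -0.026 -1.949] tcp [ 632.9 -206.5   47.2] yaw -85.83 z [ 0.0466 -0.0417 -0.998 ] F [-0.  -0.5 -1.6] w 34.6
```

Request:
play_rows([
  [[-0.02,0.001,0,0],[-0.022,0.001,0,0],[-0.022,0.001,0,0],[-0.015,0.001,0,0]],
])

```text
t: 22.5
tool_pos: [621.8, -123.8, 42.4]
ee_rot: [-2.298, 2.138, -0.096]
contact_force: [-0.4, -1.4, -1.4]
grip_width: 34.7
```

```bash
python3 st.py
python3 - <<'E'
from h import *
p,d=bot.capture("scene");cv2.imwrite("pics/scene8.png",p[:,:,::-1]);np.save("scene8.npy",d)
p2,_=bot.capture("side");cv2.imwrite("pics/side8.png",p2[:,:,::-1])
a=cv2.resize(p[180:340,260:440],(450,400));b=cv2.resize(p2[180:330,200:370],(450,400));cv2.imwrite("pics/v8.png",cv2.resize(np.hstack([a,b]),None,fx=.88,fy=.88)[:,:,::-1])
E
python3 q.py 8 54 60
```

```text
t 22.5 J [-0.181  0.552 -0.24   0.727 -0.032 -1.825] tcp [ 621.8 -123.8   42.4] yaw -85.92 z [ 0.0454 -0.0405 -0.9981] F [-0.4 -1.4 -1.4] w 34.7
cleat L yaw 4.15 x(y0,y50,y100) 618.5 614.9 611.3 n 25 res 3.88
cleat R yaw 7.71 x(y0,y50,y100) 655.3 648.5 641.7 n 25 res 0.59
cleat y range [ 24.4 182.6]
panel L yaw 22.95 x(y0,y50,y100) 556.0 534.8 513.6 n 24 res 8.55
panel R yaw -2.51 x(y0,y50,y100) 596.3 598.5 600.7 n 24 res 1.86
panel y range [  8.9 167. ]
wedge L yaw 1.96 x(y0,y50,y100) 608.6 606.9 605.2 n 24 res 6.67
wedge R yaw 3.32 x(y0,y50,y100) 625.4 622.5 619.6 n 24 res 4.43
wedge y range [-154.7   42.4]
```

View pics/v8.png

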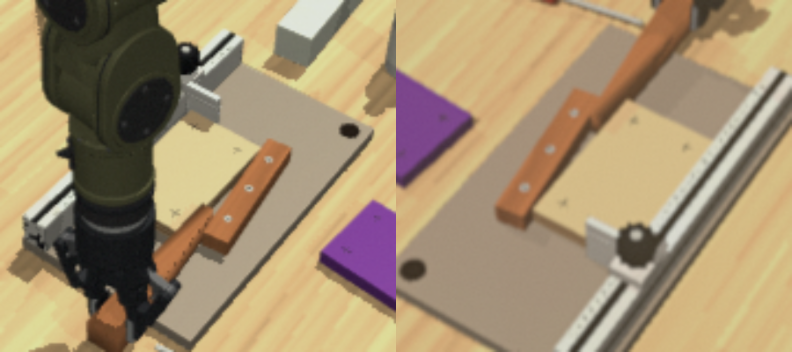

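Request:
play_rows([
  [[-0.015,0.001,0.001,0],[-0.015,0.001,0.001,0],[-0.015,0.001,0,0]],
])

```text
t: 22.98
tool_pos: [617.6, -78.8, 39.4]
ee_rot: [-2.296, 2.139, -0.104]
contact_force: [0.2, -3.5, 0.5]
grip_width: 34.8
```

```bash
python3 st.py
```

```text
t 22.975 J [-0.108  0.538 -0.277  0.701 -0.038 -1.751] tcp [617.6 -78.8  39.4] yaw -86.0 z [ 0.0495 -0.0438 -0.9978] F [ 0.2 -3.5  0.5] w 34.8
```

Request:
play_rows([
  [[-0.01,0.001,0,0],[-0.008,0.001,0,0],[-0.006,0.001,0,0]],
])

```text
t: 23.35
tool_pos: [613.9, -53.7, 38.9]
ee_rot: [-2.295, 2.139, -0.108]
contact_force: [1.7, -3.2, 0.9]
grip_width: 34.3
```

```bash
python3 st.py
```

```text
t 23.35 J [-0.067  0.529 -0.296  0.69  -0.042 -1.709] tcp [613.9 -53.7  38.9] yaw -86.02 z [ 0.0522 -0.0452 -0.9976] F [ 1.7 -3.2  0.9] w 34.3
```

Request:
play_rows([
  [[-0.004,0.0003,0,0],[-0.004,0.0003,0,0]],
])

```text
t: 23.6
tool_pos: [612.9, -45.5, 38.7]
ee_rot: [-2.295, 2.139, -0.11]
contact_force: [2.0, -3.0, 0.5]
grip_width: 34.7
```

```bash
python3 st.py
```

```text
t 23.6 J [-0.053  0.527 -0.301  0.687 -0.043 -1.695] tcp [612.9 -45.5  38.7] yaw -86.04 z [ 0.0529 -0.0456 -0.9976] F [ 2.  -3.   0.5] w 34.7
```

Request:
play_rows([
  [[-0.003,0.0003,0,0],[-0.003,0.0003,0,0]],
])

```text
t: 23.85
tool_pos: [613.1, -42.2, 38.9]
ee_rot: [2.295, -2.141, 0.119]
contact_force: [1.1, -11.3, 0.6]
grip_width: 34.5
```

```bash
python3 st.py
```

```text
t 23.85 J [-0.044  0.526 -0.304  0.684 -0.05  -1.686] tcp [613.1 -42.2  38.9] yaw -86.09 z [ 0.055  -0.0522 -0.9971] F [  1.1 -11.3   0.6] w 34.5
```

Request:
play_rows([
  [[-0.0025,0,0,0],[-0.0025,0,0,0]],
])

```text
t: 24.1
tool_pos: [613.1, -42.1, 39.1]
ee_rot: [2.287, -2.138, 0.131]
contact_force: [1.6, -10.2, 1.2]
grip_width: 34.4
```

```bash
python3 st.py
python3 - <<'E'
from h import *
p,d=bot.capture("scene");cv2.imwrite("pics/scene9.png",p[:,:,::-1]);np.save("scene9.npy",d)
p2,d2=bot.capture("side");cv2.imwrite("pics/side9.png",p2[:,:,::-1]);np.save("side9.npy",d2)
a=cv2.resize(p[180:340,260:440],(450,400));b=cv2.resize(p2[180:330,200:370],(450,400),interpolation=cv2.INTER_CUBIC);cv2.imwrite("pics/v9.png",cv2.resize(np.hstack([a,b]),None,fx=.88,fy=.88)[:,:,::-1])
E
python3 st.py
```

```text
t 24.1 J [-0.038  0.525 -0.305  0.683 -0.061 -1.678] tcp [613.1 -42.1  39.1] yaw -86.22 z [ 0.0555 -0.0629 -0.9965] F [  1.6 -10.2   1.2] w 34.4
t 24.2 J [-0.038  0.525 -0.305  0.683 -0.061 -1.678] tcp [613.1 -42.   39.1] yaw -86.26 z [ 0.0554 -0.0627 -0.9965] F [ 2.4 -8.9  1.7] w 34.5
```

View pics/v9.png

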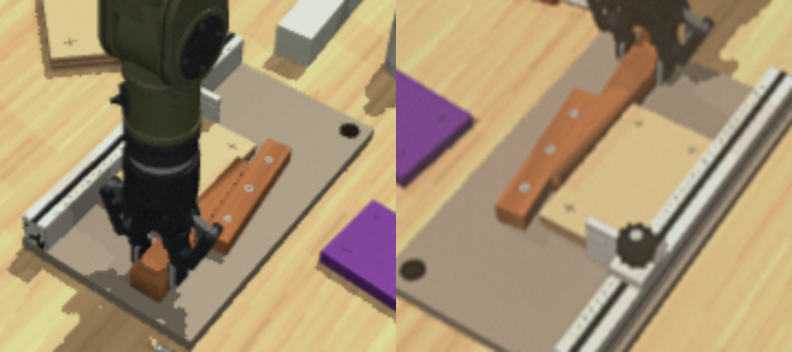

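```bash
cat > pn.py <<'E'
from h import *
import sys
m=bot.camera_model("side")
for n in sys.argv[1:]:
    img=cv2.imread(f"pics/side{n}.png");h=cv2.cvtColor(img,cv2.COLOR_BGR2HSV);X=cloud(m,np.load(f"side{n}.npy"))
    P=(h[...,0]>16)&(h[...,0]<32)&(h[...,1]>65)&(h[...,2]>110)&(X[...,2]>26)&(X[...,2]<46)&(X[...,0]>490)&(X[...,0]<615)&(X[...,1]>-5)&(X[...,1]<185)
    W=ray(m,np.argwhere(P)[:,::-1],36)
    E=np.array([[y,W[abs(W[:,1]-y)<2.5][:,0].max()] for y in range(25,160,5)])
    a,b=np.polyfit(E[:,0],E[:,1],1);r=E[:,1]-a*E[:,0]-b;k=abs(r)<1.5;a,b=np.polyfit(E[k,0],E[k,1],1)
    print("panel far edge",n,"yaw",np.degrees(np.arctan(-a)).round(2),"x at y=90",(90*a+b).round(1),k.sum(),"ends",np.percentile(W[:,1],[.5,99.5]).round(1))
    C=(h[...,0]<16)&(h[...,1]>120)&(h[...,2]>100)&(X[...,2]>34)&(X[...,2]<46)&(X[...,0]>590)&(X[...,1]>22)&(X[...,1]<190);W=ray(m,np.argwhere(C)[:,::-1],40)
    E=np.array([[y,W[abs(W[:,1]-y)<2.5][:,0].max()] for y in range(35,165,5)]);a,b=np.polyfit(E[:,0],E[:,1],1);print(" batten far edge yaw",np.degrees(np.arctan(-a)).round(2),"x at 90",(90*a+b).round(1))
    G=(h[...,1]<60)&(h[...,2]>110)&(X[...,2]>50)&(X[...,2]<66)&(X[...,0]>440)&(X[...,0]<505);W=ray(m,np.argwhere(G)[:,::-1],58)
    E=np.array([[y,W[abs(W[:,1]-y)<2.5][:,0].max()] for y in range(-60,120,5) if (abs(W[:,1]-y)<2.5).sum()>2]);a,b=np.polyfit(E[:,0],E[:,1],1);print(" fence top inner edge yaw",np.degrees(np.arctan(-a)).round(2),"x at 90",(90*a+b).round(1))
E
python3 pn.py 0 8 9
```

```text
panel far edge 0 yaw -1.32 x at y=90 598.7 27 ends [ 15.  175.1]
 batten far edge yaw 7.52 x at 90 641.8
 fence top inner edge yaw 0.67 x at 90 493.1Traceback (most recent call last):
  File "pn.py", line 5, in <module>
    img=cv2.imread(f"pics/side{n}.png");h=cv2.cvtColor(img,cv2.COLOR_BGR2HSV);X=cloud(m,np.load(f"side{n}.npy"))
                                                                                        ~~~~~~~^^^^^^^^^^^^^^^^
    fid = stack.enter_context(open(os.fspath(file), "rb"))
                              ~~~~^^^^^^^^^^^^^^^^^^^^^^^
FileNotFoundError: [Errno 2] No such file or directory: 'side8.npy'
```

```bash
python3 pn.py 9
python3 - <<'E'
from h import *
# wedge top height/flatness in scene & side, and nose y
for n in("scene","side"):
    img=cv2.imread(f"pics/{n}9.png");h=cv2.cvtColor(img,cv2.COLOR_BGR2HSV);m=bot.camera_model(n);X=cloud(m,np.load(f"{n}9.npy"))
    W=(h[...,0]<17)&(h[...,1]>110)&(h[...,2]>90)&(X[...,0]>590)&(X[...,0]<640)&(X[...,1]<140)&(X[...,1]>-160)&(X[...,2]>43)
    P=X[W]
    for y in range(-150,140,20):
        q=P[abs(P[:,1]-y)<6]
        if len(q)>4:print(n,y,len(q),"z50/90",np.percentile(q[:,2],[50,90]).round(1),"x",np.percentile(q[:,0],[5,95]).round(1))
E
python3 st.py
```

```text
panel far edge 9 yaw 1.0 x at y=90 593.3 27 ends [ 11.5 171.6]
 batten far edge yaw 7.67 x at 90 641.9
 fence top inner edge yaw 0.67 x at 90 493.1
scene -70 59 z50/90 [48.2 51.7] x [598.4 632.6]
scene -50 65 z50/90 [49.7 52.4] x [598.1 629. ]
scene -30 29 z50/90 [49.7 52.1] x [596.8 614.3]
scene 10 7 z50/90 [47.2 50.2] x [615.9 622.7]
scene 30 9 z50/90 [49.6 53. ] x [611.7 620.6]
scene 50 39 z50/90 [48.8 50. ] x [596.  617.3]
scene 70 37 z50/90 [48.3 51. ] x [597.5 615.7]
scene 90 32 z50/90 [47.8 49.8] x [595.4 618.8]
scene 110 26 z50/90 [46.6 49.1] x [596.7 609.7]
scene 130 16 z50/90 [45.8 48.2] x [595.3 636.3]
side -70 7 z50/90 [48.3 50.1] x [626.  632.7]
side -50 44 z50/90 [48.4 51.2] x [606.2 629. ]
side -30 64 z50/90 [48.5 51.3] x [595.2 627. ]
side -10 56 z50/90 [47.9 49.9] x [596.3 625.1]
side 10 48 z50/90 [47.5 49.9] x [596.5 622.6]
side 30 51 z50/90 [46.5 49.4] x [594.8 620.7]
side 50 47 z50/90 [46.9 49.6] x [594.4 617.4]
side 70 46 z50/90 [47.  48.4] x [594.9 615.1]
side 90 42 z50/90 [46.6 49.1] x [594.5 612.6]
side 110 37 z50/90 [46.5 48.8] x [593.5 609.5]
side 130 23 z50/90 [46.  47.5] x [594.  606.3]
t 24.2 J [-0.038  0.525 -0.305  0.683 -0.061 -1.678] tcp [613.1 -42.   39.1] yaw -86.26 z [ 0.0554 -0.0627 -0.9965] F [ 2.4 -8.9  1.7] w 34.5
```

Request:
play_rows([
  [[-0.0035,0,0.0015,0]],
])

```text
t: 24.32
tool_pos: [613.1, -41.9, 38.3]
ee_rot: [2.281, -2.138, 0.138]
contact_force: [-0.9, -10.5, 9.4]
grip_width: 34.6
```

```bash
python3 st.py
python3 - <<'E'
from h import *
for i in range(4):
    p2,d2=bot.capture("side");print(np.round(bot.sense()["contact_force"],1))
cv2.imwrite("pics/side10.png",p2[:,:,::-1]);np.save("side10.npy",d2)
E
python3 st.py; python3 pn.py 10
```

```text
t 24.325 J [-0.035  0.526 -0.306  0.68  -0.067 -1.672] tcp [613.1 -41.9  38.3] yaw -86.4 z [ 0.0559 -0.0694 -0.996 ] F [ -0.9 -10.5   9.4] w 34.6
[  0.2 -12.4   6.2]
[  0.9 -10.8   5.8]
[  0.5 -11.    4.4]
[  0.  -10.7   4.8]
t 24.525 J [-0.035  0.526 -0.306  0.68  -0.067 -1.672] tcp [613.1 -41.9  38.3] yaw -86.42 z [ 0.056  -0.0691 -0.996 ] F [  0.  -10.7   4.8] w 34.6
panel far edge 10 yaw 0.98 x at y=90 593.3 27 ends [ 11.6 171.3]
 batten far edge yaw 7.54 x at 90 641.8
 fence top inner edge yaw 0.67 x at 90 493.1
```

```bash
python3 -c "
from bench import bot
bot.hand_in()"; python3 st.py
```

```text
the job is handed in; nothing more can be done
the job is handed in; nothing more can be done
```

I slid the stop along the fence to the panel's end. Then I slid the tapered wedge, thin end first, along the batten until it was tight, and handed in with it still gripped and pushed home. It took about 24.5 s of the 54 s.

**What the last checks showed:**
- **Push:** steady at about 10.7 N along the fence (5 N upward on the tool), grip 34.6 mm. The gripper stopped within 1 mm of the home position I had worked out.
- **Panel:** its far edge measured 100.2 mm from the fence face, so it is flush. Its angle read 0.98° against the fence's 0.67°, which is within measuring error.
- **Stop:** it is in contact as far as I could measure. Sliding it up nudged the panel about 4 mm and squared it. The panel's end has stayed there since, to within a few tenths of a millimetre, though I took no separate close look at the contact at the end.

**What was not perfect:**
- **Tilt:** early on, the last joint reached its range limit and the tool tilted about 10°. I worked most of that out. It was still leaning about 5° at hand-in, more along the wedge than across it.
- **Wedge flatness:** before the last small push, the wedge's top read about 2 mm lower at the nose than at the butt. I then pressed the butt down about 0.8 mm. By the gripper's height it may still sit about 1 mm proud of the board.
- **Other things on the bench:** I did not touch any of them on purpose, and the views showed none disturbed. I did not measure them again at the end.

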